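Unlock and open the bronze weight mould

TASK

Open the mould: lift the lockout collar on the cam-lock lever, push the lever through the gate all the way to its open stop and let the collar drop back down. Then press the pedal right down to its stop for a moment so that the lid swings open, and let it come back up. Leave the other things on the bench where they are.

Things in the scene. Friction and masses are not known exactly. Their poses are not given: they have to be found in the camera images.
- press: Cast iron mould press bolted to the bench: a 300 x 270 mm base plate 12 mm thick, a hinged bronze mould in its middle, an upright lever at its left, a pedal at its front. Origin under the base. x = the way the lever is pushed to open, away from the robot; y left, z up.
- gate_pivot (a point): Fixed point where the lever turns, on the lever's centre plane, 75 mm above the bench, with the press's axes (the lever turns about y). Two steel discs of radius 61 mm, 6 mm thick, stand about this point, mid-planes 22 mm either side of the lever, fixed to the press.
- gate_tooth (a point): Point between the tops of the two gate teeth, 78 mm straight above gate_pivot. Each disc carries one upright steel tooth at its very top, 14 mm wide in x, 17 mm tall. They block the collar's tang while the collar is down.
- lever_knob (a point): Centre of the lever's black ball knob, 26 mm across, 150 mm from gate_pivot along the 13 mm steel rod. The lever's cam hook holds the mould's lid shut while locked and swings clear as the lever goes to its open stop.
- lever (a joint): Lever angle, rad: 0 = locked, leaning 0.5 toward the robot (-x of the press); 0.5 = upright; 1.0 = open stop, leaning 0.5 to +x. Friction keeps it where it is left; it takes 1 to 4 N at the collar. With the collar down it is stopped by the teeth at about 0.34.
- collar (a joint): Lift of the lockout collar along the rod, m: 0 = down, 0.020 = fully up. A spring and its weight pull it down with about 3 N at the bottom, 5 N at the top. It must be up at least 0.013 while the lever goes from 0.3 to 0.7 rad. Let go past the teeth, it drops by itself.
- collar_grip (a point): Centre of the collar's square brass barrel: 36 mm across its flat +y and -y sides, 32 mm in x, 40 mm long, z along the rod to the knob, 96 mm from gate_pivot when down. Under it is the steel tang, 10 mm square, 52 mm long along y. Pinch the barrel from above at those flats, a finger either side of the knob; lean the gripper with the lever (half its lean or more) or it slips.
- pedal (a joint): Angle of the palm pedal, rad: 0 = up, 0.18 = down on its stop. A spring brings it back up when let go. Pressing it takes 4 to 20 N at the pad; with the lever locked it gives less than half-way.
- pedal_pad (a point): Middle of the top of the pedal's flat iron pad (60 mm in x, 85 mm in y), at the front of the press nearest the robot, about 81 mm above the bench when up. Its x and y axes are as gate_pivot's when up. Hinged 155 mm behind toward +x, so the pad goes about 28 mm straight down to its stop.
- lid (a joint): Opening angle of the mould's bronze upper half, rad: 0 = shut. It is hinged at the edge nearest the robot and its far edge rises. The pedal's bar pushes a tail on it: pedal fully down opens it to 0.6 or more. Friction holds it where it is left.
- lid_lip (a point): Top of the middle of the lid's free far edge, 97 mm from its hinge; 70 mm above the bench when shut.
- weight0_mid (a point): A lead weight 54 mm tall: a round base 43 mm across, a thin neck and a 24 mm knob on top. Bystander. The point is on its axis half-way up. Stands on the press's base plate, in front of the lever.
- weight1_mid (a point): A lead weight 60 mm tall: a round base 48 mm across, a thin neck and a 24 mm knob on top. Bystander. The point is on its axis half-way up.
- weight2_mid (a point): A lead weight 60 mm tall: a round base 48 mm across, a thin neck and a 24 mm knob on top. Bystander. The point is on its axis half-way up.
- weight3_mid (a point): A lead weight 66 mm tall: a round base 53 mm across, a thin neck and a 24 mm knob on top. Bystander. The point is on its axis half-way up.
- scoop_bowl (a point): Grey cast iron scoop, a 68 mm round bowl 30 mm deep with a 140 mm handle toward its -x. Bystander. The point is in the bowl's middle, 15 mm up.
- poker_mid (a point): Steel poker with a wooden grip, 300 mm long, 24 mm thick, lying along its x axis. Bystander. The point is the middle of its length.
- float_mid (a point): Round cork float, 80 mm across and 42 mm tall, lying flat. Bystander. The point is its centre.

How it is judged:
By the outcome, as a careful person would: the job done as asked, in the order asked, and still so for the second after the job is handed in, with the robot touching nothing.
It also fails if it takes over 48 s, if anything falls off the work surface, if the arm or the gripper's body presses on something with over 40 N, if the wrist force passes 120 N, or if a joint passes its speed limit or range.

ROBOT

A 6-joint arm with a two-finger parallel gripper is mounted at the origin on the work surface. World frame = base frame: x ahead of the robot, y to its left, z up, the work surface at z = 0. Lengths are in m, angles in rad, forces in N, time in s.
With the tool pointing down it reaches from about 0.375 to 0.975 m from the base axis. Payload 3.8 kg.
Tool frame: the origin (TCP) lies midway between the tips of the shut fingers; the grasp point (between the pads) lies 19 mm behind it; z points along the fingers, y is the line along which they close (so a half turn about z gives the same grasp; the last joint's range is limited). The gripper opens to 85 mm and grips with 20 to 120 N. Pads are 22 mm wide; open, the fingers measure 114 mm over their backs; the gripper's body (76 mm by 85 mm) begins 54 mm behind the grasp point. The pads swing forward as they close: fully open they stand 13 mm farther back than shut.
Start: joints at [1.141, 0.264, 1.604, -0, 1.274, -0.037], TCP at [0.258, 0.624, 0.231] pointing down, gripper open.
Joint ranges: [-2.63, 2.63], [-0.94, 2.18], [0.31, 2.57], [-1.31, 4.45], [0, 2.66], [-2.55, 2.55]. Speed limits (rad/s): [2.57, 2.57, 3.14, 3.14, 3.14, 3.14].

INTERFACE

Orientations are given as a rotation vector (axis times angle).
In Python, from workcell import bot, imaging gives the robot as it stands.
- The arm moves only by the tool step_arm, never from a script. Its argument "series" is a list of rows, each an object of numbers: "grip": the closure, from -1 (fully open) to 1 (shut); "x", "y", "z": the shift along the tool's x, y, z normalised to -1 to 1, where 1 is 500 mm; "ax", "ay", "az": the turn, a rotation vector about the tool's x, y, z normalised to -1 to 1, where 1 is 30 degrees. A call has 1 to 12 rows; each row is the pose to reach, as a shift and turn from the pose commanded when the call began, along the tool's axes at that moment; what a row does not reach only later rows make up. A row lasts 1/10 s, in which the tool goes at most 50 mm and 8.59 degrees, less where a joint would pass 70% of its speed; a pose out of reach is approached as far as the arm can. A call with a number of a shift or a turn outside -1 to 1 is refused whole. A call with a gripper value outside its range is refused whole. The fingers move at their own pace and stop on an object; "force" is the grip in N (left out, the last holds). Time passes only in rows, so rows that repeat a pose let the fingers close. It gives the time, the measured TCP pose, the force, the opening and the grip force at its end, in the units of the state.
- bot.read_state(): the state, without advancing time (a new reading comes with each control period).
- imaging.read_camera(name): name is "scene" or "top" or "wrist"; returns a dict with "img" (420x560x3 uint8, red, green, blue), "fx", "fy", "cx", "cy" (pixels), "k1" (the pictures are not rectified: a ray, as slopes to the right and down, at radius r is drawn at 1 + k1 r^2 times it, then the intrinsics apply), "R" (3x3) and "t" (3): a world point X has camera coordinates R X + t. Camera axes: x right, y down, z forward; pixel columns grow to the right and rows downward; lengths in m; the calibration is good to about 2 mm. A picture is of the moment at which its call begins. There is no depth.
- bot.finish_job(): hands the job in; it is judged then, once.
The state is a dict: "time": time; "q": joint angles; "joint_vel": joint speeds; "joint_torque": joint torques, N m; "tool_pos": TCP position; "tcp_rot": TCP orientation; "wrist_force": force on the tool from outside, world axes, zero at the start; "torque": the same for the moment, N m; "width": opening from 0.0 (shut) to 1.0 (fully open); "grip_force": force on a finger pad.
Only numpy, scipy, OpenCV 4.12 (cv2) and the standard library are available. Lean on these libraries where they do the work, as an engineer would, in place of code of your own. Each camera call takes 0.05 s, during which the arm holds its last target. There are 200 camera calls.

## Working session

There is one attempt and no reset: what is moved stays moved. The work goes in short steps, Python scripts to look and compute and a tool call to move; the robot and the scene stay as the last step left them, time stands still between calls to the robot, and variables do not carry over. Pictures are saved under pics/ and viewed, at most 10 in all, crops included, and the job is handed in when it is done.

Besides the shell and the picture viewer there is one more tool, called after "Call:" as name(argument=value, ...), one argument or row to a line, values as JSON. step_arm: Moves the arm, as the interface text tells. Scaled input: -1 to 1 covers 500 mm each way for a shift and 30 degrees each way for a turn. Its arguments: {"type":"object","properties":{"series":{"type":"array","items":{"type":"object","properties":{"grip":{"type":"number"},"x":{"type":"number","minimum":-1,"maximum":1},"y":{"type":"number","minimum":-1,"maximum":1},"z":{"type":"number","minimum":-1,"maximum":1},"ax":{"type":"number","minimum":-1,"maximum":1},"ay":{"type":"number","minimum":-1,"maximum":1},"az":{"type":"number","minimum":-1,"maximum":1}}}},"force":{"type":"number"}},"required":["series"]}

```bash
mkdir -p pics; cat > h.py <<'E'
import numpy as np, cv2
from workcell import bot, imaging
from scipy.spatial.transform import Rotation as Ro
def cam(n): 
    c=imaging.read_camera(n); c['R']=np.array(c['R']);c['t']=np.array(c['t']); return c
def ray(c,u,v):
    K=np.array([[c['fx'],0,c['cx']],[0,c['fy'],c['cy']],[0,0,1]])
    p=cv2.undistortPoints(np.array([[[u,v]]],float),K,np.array([c['k1'],0,0,0.]))[0,0]
    d=c['R'].T@np.array([p[0],p[1],1]); return -c['R'].T@c['t'], d/np.linalg.norm(d)
def plane(c,u,v,z):
    o,d=ray(c,u,v); return o+d*(z-o[2])/d[2]
def two(c1,p1,c2,p2):
    o1,d1=ray(c1,*p1);o2,d2=ray(c2,*p2)
    s=np.linalg.lstsq(np.c_[d1,-d2],o2-o1,rcond=None)[0]
    a,b=o1+s[0]*d1,o2+s[1]*d2; return (a+b)/2,np.linalg.norm(a-b)
def proj(c,X):
    p=c['R']@X+c['t']; s=p[:2]/p[2]; s=s*(1+c['k1']*(s@s)); return np.array([c['fx']*s[0]+c['cx'],c['fy']*s[1]+c['cy']])
E
python3 - <<'E'
from h import *
import pickle
d={}
for n in ('scene','top'):
    c=cam(n); d[n]=c; cv2.imwrite(f'pics/{n}0.png',cv2.resize(np.array(c['img'])[:,:,::-1],(800,600)))
    print(n,-c['R'].T@c['t'],c['R'][2],c['k1'])
pickle.dump(d,open('c0.pkl','wb'))
print(bot.read_state())
E
```

```text
scene [1.15280005 0.4103058  1.21650209] [-0.45803626 -0.32528533 -0.82728003] -0.13333879725271047
top [0.49860127 0.00455482 1.34420821] [ 0.04738837 -0.00959872 -0.99883042] -0.02655836237929497
{'time': 0.1, 'q': array([ 1.14106968e+00,  2.64668946e-01,  1.60524132e+00,  7.35902614e-07,
        1.27369422e+00, -3.69213929e-02]), 'joint_vel': array([-0.00054568, -0.00087565, -0.00345365,  0.0009192 , -0.00029248,
       -0.00193588]), 'joint_torque': array([-3.80089241e-04, -5.16705143e+01, -3.68590307e+01, -5.84842928e-05,
        6.22766238e-03,  1.29171698e-05]), 'tool_pos': array([0.25811775, 0.62298593, 0.2300904 ]), 'tcp_rot': array([-6.12967021e-01, -3.08073686e+00,  3.07384434e-03]), 'wrist_force': array([-0.34684196,  0.50352885,  0.51391021]), 'torque': array([-0.05172445, -0.04792145,  0.00866161]), 'grip_force': 0.0, 'width': 0.998909388780001}
```

View pics/scene0.png

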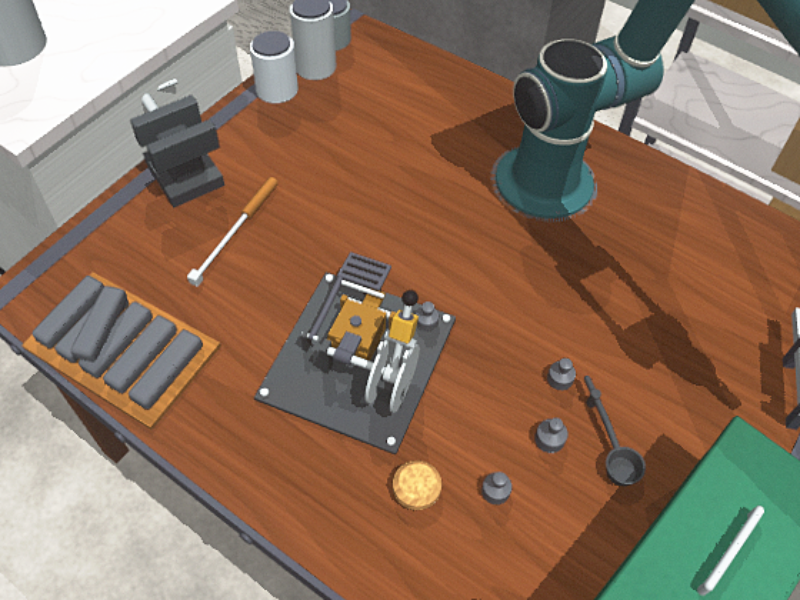

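View pics/top0.png

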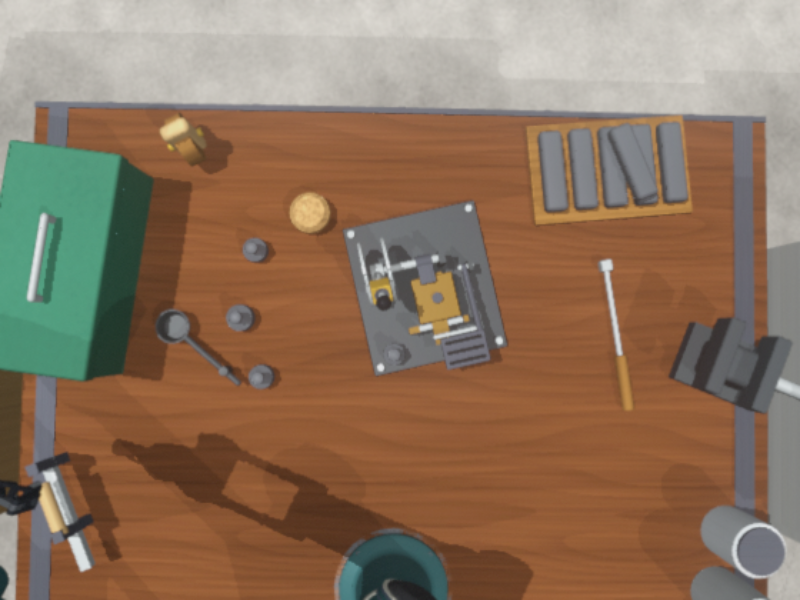

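The views show the press in both images. In scene (800-wide), the knob is at (410,297), the brass barrel at (403,326) and the pad at (365,270). In top, the bolts are at (350,234), (469,208), (499,340) and (380,368), the knob at (382,300) and the pad at (466,349).

```bash
python3 - <<'E'
from h import *
import pickle
d=pickle.load(open('c0.pkl','rb')); T,S=d['top'],d['scene']
def blob(c,u,v,f,r=9):
    u,v=int(u*.7),int(v*.7); im=c['img'][v-r:v+r+1,u-r:u+r+1].astype(int)
    m=f(im).astype(np.uint8); n,l,st,ce=cv2.connectedComponentsWithStats(m)
    if n<2: return None
    k=1+np.argmax(st[1:,4]); return ce[k]+[u-r,v-r],st[k,4]
white=lambda i:i.min(2)>150
dark=lambda i:i.max(2)<38
B=[]
for tu,su in zip([(350,234),(469,208),(499,340),(380,368)],[(391,441),(264,392),(328,278),(446,318)]):
    a=blob(T,*tu,white,5);b=blob(S,*su,white,5); print(a,b)
    P=plane(T,*a[0],.014);Q=plane(S,*b[0],.014); print(P,Q,two(T,a[0],S,b[0])); B.append((P+Q)/2)
B=np.array(B); print('ctr',B.mean(0), 'sides',[np.linalg.norm(B[i]-B[i-1]) for i in range(4)])
for i,j in ((3,0),(2,1)): e=B[j]-B[i]; print('x yaw',np.degrees(np.arctan2(e[1],e[0])))
for i,j in ((1,0),(2,3)): e=B[j]-B[i]; print('y yaw',np.degrees(np.arctan2(e[1],e[0]))-90)
a=blob(T,382,300,dark,9);b=blob(S,410,297,dark,9);print('knob',a,b, two(T,a[0],S,b[0]))
for c,n,w in((T,'T',(300,180,540,400)),(S,'S',(240,230,470,460))):
    x0,y0,x1,y1=[int(k*.7) for k in w]
    cv2.imwrite(f'pics/c{n}.png',cv2.resize(c['img'][y0:y1,x0:x1,::-1],None,fx=3.6,fy=3.6,interpolation=cv2.INTER_CUBIC)); print(x0,y0)
E
```

```text
(array([245. , 163.5]), np.int32(26)) (array([273.5       , 308.21428571]), np.int32(28))
[0.69842464 0.09811036 0.014     ] [0.69682901 0.09676489 0.014     ] (array([0.69800629, 0.09775303, 0.0173078 ]), np.float64(0.000294668690457526))
(array([327.39130435, 145.04347826]), np.int32(23)) (array([184.59259259, 273.92592593]), np.int32(27))
[ 0.75622413 -0.13572898  0.014     ] [ 0.75401946 -0.13724255  0.014     ] (array([ 0.75541479, -0.13529786,  0.01823425]), np.float64(3.6864040724295814e-05))
(array([349.08695652, 237.95652174]), np.int32(23)) (array([230.        , 193.82608696]), np.int32(23))
[ 0.49245559 -0.20085791  0.014     ] [ 0.49075577 -0.20178859  0.014     ] (array([ 0.49243042, -0.20033632,  0.01698005]), np.float64(0.00014425238394552488))
(array([265.88, 256.76]), np.int32(25)) (array([312., 222.]), np.int32(23))
[0.43522222 0.03342247 0.014     ] [0.43369727 0.03196388 0.014     ] (array([0.43549245, 0.03316128, 0.01720725]), np.float64(0.00044898698508082265))
ctr [ 0.59470351 -0.05191955  0.014     ] sides [np.float64(0.2710143095918461), np.float64(0.2408855034114965), np.float64(0.27137546467652607), np.float64(0.2408928052616891)]
x yaw 13.82143793231775
x yaw 13.822905532539252
y yaw 13.808747924005516
y yaw 13.722848405284381Traceback (most recent call last):
  File "<stdin>", line 18, in <module>
TypeError: 'NoneType' object is not subscriptable
```

```bash
python3 - <<'E'
from h import *
import pickle
d=pickle.load(open('c0.pkl','rb')); T,S=d['top'],d['scene']
def blob(c,u,v,f,r):
    u,v=int(u*.7),int(v*.7); hsv=cv2.cvtColor(np.ascontiguousarray(c['img'][v-r:v+r+1,u-r:u+r+1]),cv2.COLOR_RGB2HSV)
    m=f(hsv).astype(np.uint8); n,l,st,ce=cv2.connectedComponentsWithStats(m)
    k=1+np.argmax(st[1:,4]); return ce[k]+[u-r,v-r],st[k]
dark=lambda h:h[...,2]<45
brass=lambda h:(h[...,1]>150)&(h[...,2]>150)
for n,tp,sp,f,r in(('knob',(382,300),(410,297),dark,8),('brass',(381,290),(403,326),brass,12)):
    try:
        a=blob(T,*tp,f,r);b=blob(S,*sp,f,r);print(n,a,b, two(T,a[0],S,b[0]))
    except Exception as e: print(n,e)
for c,n,w in((T,'T',(330,190,520,390)),(S,'S',(280,240,470,440))):
    x0,y0,x1,y1=[int(k*.7) for k in w]
    cv2.imwrite(f'pics/c{n}.png',cv2.resize(c['img'][y0:y1,x0:x1,::-1],None,fx=4,fy=4,interpolation=cv2.INTER_CUBIC)); print(x0,y0)
E
python3 -c "
import cv2,numpy as np
a=cv2.imread('pics/cT.png');b=cv2.imread('pics/cS.png');h=min(len(a),len(b));print(a.shape,b.shape)
o=np.hstack([a[:h,:400],b[:h,:400]]);o=np.hstack([a[:h],b[:h]])[:, :];o=cv2.resize(o,None,fx=.75,fy=.75);print(o.shape);cv2.imwrite('pics/both.png',o)"
```

```text
knob attempt to get argmax of an empty sequence
brass (array([265.98837209, 199.54651163]), array([ 5,  4, 15, 14, 86], dtype=int32)) (array([280.72030651, 228.95019157]), array([  2,   1,  21,  23, 261], dtype=int32)) (array([0.58518994, 0.03302773, 0.16847887]), np.float64(0.0008510353368745015))
230 133
196 168
(560, 536, 3) (560, 532, 3)
(420, 801, 3)
```

View pics/both.png

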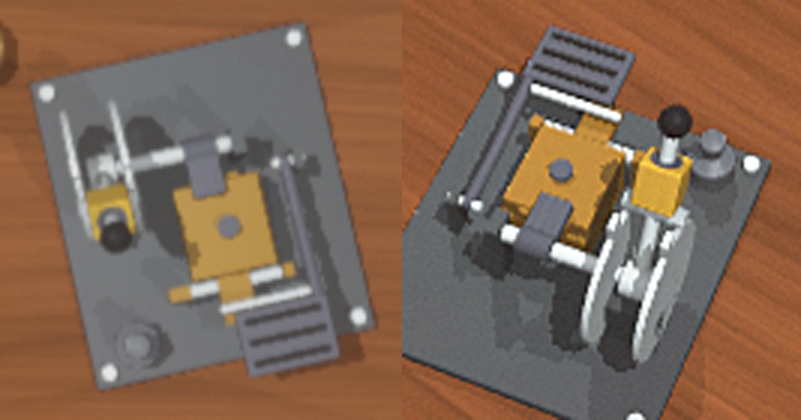

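The crops show knob centres at top (268.3,211.3) and scene (287,208). Pad centres are top (326,245) and scene (256.7,189.7). The tool sits well to the left, out of the way.

```bash
python3 - <<'E'
from h import *
import pickle
d=pickle.load(open('c0.pkl','rb')); T,S=d['top'],d['scene']
y=np.radians(13.8);R=np.array([[np.cos(y),-np.sin(y),0],[np.sin(y),np.cos(y),0],[0,0,1]])
O=np.array([.5953,-.0515,0])
k,e=two(T,(268.3,211.0),S,(287,208)); print('knob',k,e,'press',R.T@(k-O))
piv=k+R@[.0719,0,0]; piv[2]=.075; print('piv',piv, R.T@(piv-O))
p,e=two(T,(326,245),S,(256.7,189.7)); print('pad',p,e,R.T@(p-O))
for nm,X in(('gripdown',piv+R@[-.096*np.sin(.5),0,.096*np.cos(.5)]),('knob',piv+R@[-.15*np.sin(.5),0,.15*np.cos(.5)]),('tooth',piv+[0,0,.078])):
    print(nm,X,proj(T,X),proj(S,X))
w=plane(T,(140/3+230),(333/3+133),.05); print('w0',w,R.T@(w-O), bot.read_state()['tcp_rot'], Ro.from_rotvec(bot.read_state()['tcp_rot']).as_matrix())
E
```

```text
knob [0.55417293 0.02635799 0.21115398] 0.0019784969277599636 press [-0.02136817  0.08542075  0.21115398]
piv [0.62399748 0.04350855 0.075     ] [0.05053183 0.08542075 0.075     ]
pad [ 0.47100428 -0.12718254  0.07108702] 0.005889149042136557 [-0.13876065 -0.04384922  0.07108702]
gripdown [0.57930117 0.03253008 0.15924793] [266.07568818 202.23492642] [281.74919327 229.28588519]
knob [0.5541595  0.0263547  0.20663738] [267.98227846 211.3068255 ] [286.50222709 209.10942653]
tooth [0.62399748 0.04350855 0.153     ] [262.16583128 184.7755508 ] [274.20104145 246.36339856]
w0 [0.47240328 0.00373339 0.05      ] [-0.10617421  0.08295402  0.05      ] [-6.12967021e-01 -3.08073686e+00  3.07384434e-03] [[-9.23838784e-01  3.82780875e-01 -8.38815537e-04]
 [ 3.82781786e-01  9.23836977e-01 -1.82862622e-03]
 [ 7.49656671e-05 -2.01043913e-03 -9.99997976e-01]]
```

```bash
cat >> h.py <<'E'
from scipy.spatial.transform import Slerp
YAW=np.radians(13.8);RP=Ro.from_euler('z',YAW).as_matrix();PIV=np.array([.6240,.0435,.075])
def tool(lean):  # tool x=+press x, y=-press y, z down, leaning with lever
    return RP@Ro.from_euler('y',lean).as_matrix()@np.diag([1,-1,-1.])
def rodpt(r,lean,dy=0): return PIV+RP@np.array([r*np.sin(lean),dy,r*np.cos(lean)])
def rel(p0,R0,p1,R1):
    v=np.r_[R0.T@(p1-p0)/.5, np.degrees(Ro.from_matrix(R0.T@R1).as_rotvec())/30]; return np.round(v,4)
def now():
    s=bot.read_state(); return np.array(s['tool_pos']),Ro.from_rotvec(s['tcp_rot']).as_matrix(),s
E
python3 - <<'E'
from h import *
p,R,s=now(); p1=rodpt(.204,-.5);R1=tool(-.5)
sl=Slerp([0,1],Ro.from_matrix([R,R1])); print(p1,np.degrees((Ro.from_matrix(R).inv()*Ro.from_matrix(R1)).magnitude()))
pp,RR=p,R
for f in (.25,.5,.75,1):
    q=p+f*(p1-p); q[2]+=.07*(f<1); Q=sl(f).as_matrix(); print(q,rel(pp,RR,q,Q)); pp,RR=q,Q
E
```

```text
[0.52902034 0.02017076 0.25402684] 144.8880694879347
[0.3258434  0.47228214 0.30607451] [-0.2405 -0.2269 -0.1515 -0.2981  0.0988  1.1658]
[0.39356904 0.32157835 0.31205862] [-0.3242 -0.0434 -0.0485 -0.2981  0.0988  1.1658]
[0.46129469 0.17087455 0.31804273] [-0.2854  0.1575 -0.0556 -0.2981  0.0988  1.1658]
[0.52902034 0.02017076 0.25402684] [-0.1938  0.2802  0.0975 -0.2981  0.0988  1.1658]
```

```bash
python3 - <<'E'
from h import *
p,R,s=now(); p1=rodpt(.204,-.5);R1=tool(-.5)
sl=Slerp([0,1],Ro.from_matrix([R,R1]))
pp,RR=p,R
for f in (.2,.4,.6,.8,1):
    q=p+f*(p1-p); q[2]+=.07*(f<1); Q=sl(f).as_matrix(); print(q,rel(pp,RR,q,Q)); pp,RR=q,Q
E
```

```text
[0.31229827 0.5024229  0.30487769] [-0.1924 -0.1816 -0.1492 -0.2385  0.079   0.9327]
[0.36647879 0.38185986 0.30966497] [-0.2535 -0.0673 -0.0345 -0.2385  0.079   0.9327]
[0.4206593  0.26129683 0.31445226] [-0.2526  0.0641 -0.0454 -0.2385  0.079   0.9327]
[0.47483982 0.14073379 0.31923955] [-0.1899  0.1799 -0.0392 -0.2385  0.079   0.9327]
[0.52902034 0.02017076 0.25402684] [-0.1392  0.2359  0.1091 -0.2385  0.079   0.9327]
```

Call:
step_arm(
  series=[
    {"x": -0.1924, "y": -0.1816, "z": -0.1492, "ax": -0.2385, "ay": 0.079, "az": 0.9327, "grip": -1},
    {"x": -0.1924, "y": -0.1816, "z": -0.1492, "ax": -0.2385, "ay": 0.079, "az": 0.9327, "grip": -1},
    {"x": -0.1924, "y": -0.1816, "z": -0.1492, "ax": -0.2385, "ay": 0.079, "az": 0.9327, "grip": -1},
    {"x": -0.1924, "y": -0.1816, "z": -0.1492, "ax": -0.2385, "ay": 0.079, "az": 0.9327, "grip": -1},
  ],
)

```text
time: 0.5
tool_pos: [0.3152, 0.5002, 0.3102]
tcp_rot: [-1.343, -2.818, -0.212]
wrist_force: [-1.3, 1.0, 0.2]
width: 1.001
grip_force: 0.0
```

Call:
step_arm(
  series=[
    {"x": -0.2535, "y": -0.0673, "z": -0.0345, "ax": -0.2385, "ay": 0.079, "az": 0.9327, "grip": -1},
    {"x": -0.2535, "y": -0.0673, "z": -0.0345, "ax": -0.2385, "ay": 0.079, "az": 0.9327, "grip": -1},
    {"x": -0.2535, "y": -0.0673, "z": -0.0345, "ax": -0.2385, "ay": 0.079, "az": 0.9327, "grip": -1},
    {"x": -0.2535, "y": -0.0673, "z": -0.0345, "ax": -0.2385, "ay": 0.079, "az": 0.9327, "grip": -1},
  ],
)

```text
time: 0.9
tool_pos: [0.3675, 0.3785, 0.3101]
tcp_rot: [-1.969, -2.378, -0.389]
wrist_force: [-1.2, 0.2, 0.7]
width: 0.999
grip_force: 0.0
```

Call:
step_arm(
  series=[
    {"x": -0.2526, "y": 0.0641, "z": -0.0454, "ax": -0.2385, "ay": 0.079, "az": 0.9327, "grip": -1},
    {"x": -0.2526, "y": 0.0641, "z": -0.0454, "ax": -0.2385, "ay": 0.079, "az": 0.9327, "grip": -1},
    {"x": -0.2526, "y": 0.0641, "z": -0.0454, "ax": -0.2385, "ay": 0.079, "az": 0.9327, "grip": -1},
    {"x": -0.2526, "y": 0.0641, "z": -0.0454, "ax": -0.2385, "ay": 0.079, "az": 0.9327, "grip": -1},
  ],
)

```text
time: 1.3
tool_pos: [0.4216, 0.2581, 0.3146]
tcp_rot: [-2.467, -1.794, -0.551]
wrist_force: [-0.1, -0.1, 0.2]
width: 1.004
grip_force: 0.0
```

Call:
step_arm(
  series=[
    {"x": -0.1899, "y": 0.1799, "z": -0.0392, "ax": -0.2385, "ay": 0.079, "az": 0.9327, "grip": -1},
    {"x": -0.1899, "y": 0.1799, "z": -0.0392, "ax": -0.2385, "ay": 0.079, "az": 0.9327, "grip": -1},
    {"x": -0.1899, "y": 0.1799, "z": -0.0392, "ax": -0.2385, "ay": 0.079, "az": 0.9327, "grip": -1},
    {"x": -0.1899, "y": 0.1799, "z": -0.0392, "ax": -0.2385, "ay": 0.079, "az": 0.9327, "grip": -1},
    {"x": -0.1899, "y": 0.1799, "z": -0.0392, "ax": -0.2385, "ay": 0.079, "az": 0.9327, "grip": -1},
  ],
)

```text
time: 1.8
tool_pos: [0.4745, 0.1401, 0.319]
tcp_rot: [-2.801, -1.111, -0.674]
wrist_force: [-0.1, 0.6, 0.4]
width: 0.999
grip_force: 0.0
```

Call:
step_arm(
  series=[
    {"x": -0.1392, "y": 0.2359, "z": 0.0, "ax": -0.2385, "ay": 0.079, "az": 0.9327},
    {"x": -0.1392, "y": 0.2359, "z": 0.0, "ax": -0.2385, "ay": 0.079, "az": 0.9327},
    {"x": -0.1392, "y": 0.2359, "z": 0.05, "ax": -0.2385, "ay": 0.079, "az": 0.9327},
    {"x": -0.1392, "y": 0.2359, "z": 0.1091, "ax": -0.2385, "ay": 0.079, "az": 0.9327},
    {"x": -0.1392, "y": 0.2359, "z": 0.1091, "ax": -0.2385, "ay": 0.079, "az": 0.9327},
    {"x": -0.1392, "y": 0.2359, "z": 0.1091, "ax": -0.2385, "ay": 0.079, "az": 0.9327},
  ],
)

```text
validation failed for argument at $.se...
```

```bash
python3 - <<'E'
from h import *
p,R,s=now(); print(p,rodpt(.204,-.5),s['q'],s['wrist_force'])
print('to grasp',rel(p,R,rodpt(.094,-.5),tool(-.5)))
c=cam('wrist'); im=np.ascontiguousarray(c['img'][:,:,::-1])
for r in(.096,.15):
    u=proj(c,rodpt(r,-.5)); print(r,u); cv2.drawMarker(im,tuple(int(k) for k in u),(0,0,255),0,12)
for X in (rodpt(.078,0),): print(proj(c,X))
cv2.imwrite('pics/w1.png',im)
E
```

```text
[0.4745494  0.14009528 0.31897903] [0.52902034 0.02017076 0.25402684] [ 0.12543714 -0.42300576  2.14317998  0.18658385  1.01304612  0.87479298] [-0.10391541  0.55678176  0.36318266]
to grasp [-0.1351  0.2643  0.327  -0.2393  0.0782  0.9276]
0.096 [405.46619161 254.13418181]
0.15 [420.34228283 282.2338332 ]
[420.50241611 214.70202709]
```

View pics/w1.png

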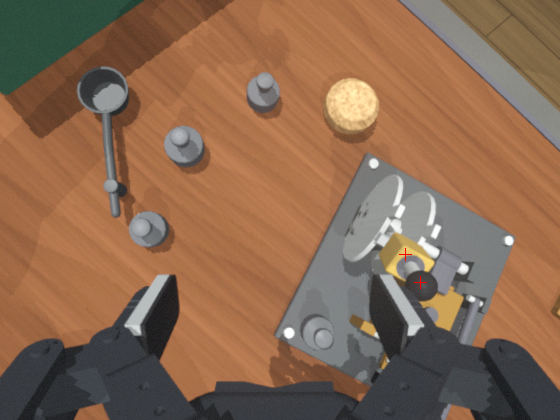

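The wrist view shows the knob at about (421,285) against a predicted (420,282), so the lever estimate holds. The last call was refused, so I'm resending it with the grip included in every row.

Call:
step_arm(
  series=[
    {"x": -0.1392, "y": 0.2359, "z": 0.01, "ax": -0.2385, "ay": 0.079, "az": 0.9327, "grip": -1},
    {"x": -0.1392, "y": 0.2359, "z": 0.01, "ax": -0.2385, "ay": 0.079, "az": 0.9327, "grip": -1},
    {"x": -0.1392, "y": 0.2359, "z": 0.05, "ax": -0.2385, "ay": 0.079, "az": 0.9327, "grip": -1},
    {"x": -0.1392, "y": 0.2359, "z": 0.1091, "ax": -0.2385, "ay": 0.079, "az": 0.9327, "grip": -1},
    {"x": -0.1392, "y": 0.2359, "z": 0.1091, "ax": -0.2385, "ay": 0.079, "az": 0.9327, "grip": -1},
    {"x": -0.1392, "y": 0.2359, "z": 0.1091, "ax": -0.2385, "ay": 0.079, "az": 0.9327, "grip": -1},
  ],
)

```text
time: 2.45
tool_pos: [0.5286, 0.0217, 0.2536]
tcp_rot: [-2.963, -0.363, -0.755]
wrist_force: [-0.9, 1.2, 0.3]
width: 0.997
grip_force: 0.0
```

```bash
python3 - <<'E'
from h import *
p,R,s=now(); print(p,rodpt(.204,-.5),s['q'],s['wrist_force'])
print('to grasp',rel(p,R,rodpt(.094,-.5),tool(-.5)))
c=cam('wrist'); im=np.ascontiguousarray(c['img'][:,:,::-1])
for r in(.096,.15):
    u=proj(c,rodpt(r,-.5)); print(r,u); cv2.drawMarker(im,tuple(int(k) for k in u),(0,0,255),0,12)
cv2.imwrite('pics/w2.png',im)
E
```

```text
[0.52860718 0.02166909 0.25355702] [0.52902034 0.02017076 0.25402684] [-0.11988764 -0.34131124  2.22460549  0.24163376  0.80260264  1.07875662] [-0.85808147  1.24439686  0.27527633]
to grasp [ 0.0007  0.0039  0.2192 -0.0065  0.002   0.0045]
0.096 [276.23095349 205.99353541]
0.15 [276.51861254 232.17637513]
```

View pics/w2.png

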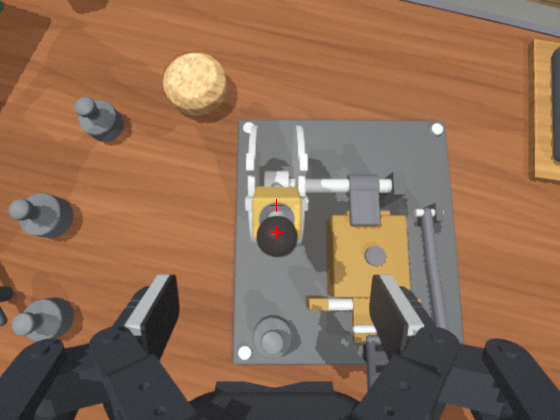

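The wrist view shows the knob at (277,237), 5 px nearer the robot than predicted, so I'm moving x by -2 mm. Left-right alignment is good, so I'm descending along the rod.

Call:
step_arm(
  series=[
    {"x": -0.003, "y": 0.0039, "z": 0.08, "ax": -0.006, "ay": 0.002, "az": 0.004, "grip": -1},
    {"x": -0.003, "y": 0.0039, "z": 0.14, "ax": -0.006, "ay": 0.002, "az": 0.004, "grip": -1},
    {"x": -0.003, "y": 0.0039, "z": 0.18, "ax": -0.006, "ay": 0.002, "az": 0.004, "grip": -1},
    {"x": -0.003, "y": 0.0039, "z": 0.2, "ax": -0.006, "ay": 0.002, "az": 0.004, "grip": -1},
    {"x": -0.003, "y": 0.0039, "z": 0.21, "ax": -0.006, "ay": 0.002, "az": 0.004, "grip": -1},
    {"x": -0.003, "y": 0.0039, "z": 0.216, "ax": -0.006, "ay": 0.002, "az": 0.004, "grip": -1},
    {"x": -0.003, "y": 0.0039, "z": 0.216, "ax": -0.006, "ay": 0.002, "az": 0.004, "grip": -1},
  ],
)

```text
time: 3.2
tool_pos: [0.5794, 0.0311, 0.1601]
tcp_rot: [-2.966, -0.355, -0.764]
wrist_force: [0.4, -0.3, 0.6]
width: 0.998
grip_force: 0.0
```

```bash
python3 - <<'E'
from h import *
p,R,s=now(); print(p,(p-PIV)@tool(-.5),s['wrist_force'])
c=cam('wrist');cv2.imwrite('pics/w3.png',c['img'][:,:,::-1])
E
```

```text
[0.57935872 0.03111356 0.1600885 ] [ 0.00015515  0.00138046 -0.09687306] [ 0.36805701 -0.25433393  0.6133111 ]
```

View pics/w3.png

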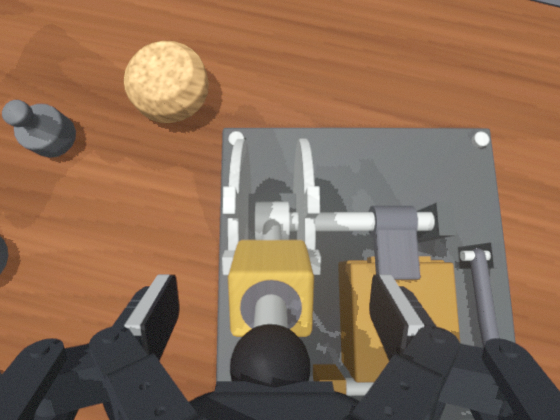

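Barrel centred at column 271 between the finger tips (178 and 370), with the knob just under the body. I'm going 3 mm lower and closing.

Call:
step_arm(
  series=[
    {"x": 0.0, "y": 0.0, "z": 0.006, "grip": -1},
    {"x": 0.0, "y": 0.0, "z": 0.006, "grip": 1},
    {"x": 0.0, "y": 0.0, "z": 0.006, "grip": 1},
    {"x": 0.0, "y": 0.0, "z": 0.006, "grip": 1},
    {"x": 0.0, "y": 0.0, "z": 0.006, "grip": 1},
    {"x": 0.0, "y": 0.0, "z": 0.006, "grip": 1},
    {"x": 0.0, "y": 0.0, "z": 0.006, "grip": 1},
    {"x": 0.0, "y": 0.0, "z": 0.006, "grip": 1},
  ],
  force=90,
)

```text
validation failed for argument at $.se...
```

```bash
python3 - <<'E'
from h import *
p,R,s=now(); print((p-PIV)@tool(-.5),s['wrist_force'],s['width'],s['grip_force'],s['torque'])
E
```

```text
[ 0.0001407   0.00145583 -0.09698798] [-0.36870406 -0.44244653 -0.05255312] 1.003724694909265 0.0 [ 0.01689112  0.17859717 -0.04602882]
```

Call:
step_arm(
  series=[
    {"z": 0.006, "grip": -1},
    {"z": 0.006, "grip": 1},
    {"z": 0.006, "grip": 1},
    {"z": 0.006, "grip": 1},
    {"z": 0.006, "grip": 1},
    {"z": 0.006, "grip": 1},
    {"z": 0.006, "grip": 1},
    {"z": 0.006, "grip": 1},
  ],
  force=90,
)

```text
validation failed for argument at $.se...
```

```bash
python3 - <<'E'
from h import *
p,R,s=now(); print((p-PIV)@tool(-.5),s['wrist_force'],s['width'],s['grip_force'],s['torque'])
E
```

```text
[ 0.0001407   0.00145583 -0.09698798] [-0.36870406 -0.44244653 -0.05255312] 1.003724694909265 0.0 [ 0.01689112  0.17859717 -0.04602882]
```

Call:
step_arm(
  series=[
    {"x": 0, "y": 0, "z": 0.006, "ax": 0, "ay": 0, "az": 0, "grip": -1},
    {"x": 0, "y": 0, "z": 0.006, "ax": 0, "ay": 0, "az": 0, "grip": 1},
    {"x": 0, "y": 0, "z": 0.006, "ax": 0, "ay": 0, "az": 0, "grip": 1},
    {"x": 0, "y": 0, "z": 0.006, "ax": 0, "ay": 0, "az": 0, "grip": 1},
    {"x": 0, "y": 0, "z": 0.006, "ax": 0, "ay": 0, "az": 0, "grip": 1},
    {"x": 0, "y": 0, "z": 0.006, "ax": 0, "ay": 0, "az": 0, "grip": 1},
    {"x": 0, "y": 0, "z": 0.006, "ax": 0, "ay": 0, "az": 0, "grip": 1},
    {"x": 0, "y": 0, "z": 0.006, "ax": 0, "ay": 0, "az": 0, "grip": 1},
  ],
  force=90,
)

```text
time: 4.05
tool_pos: [0.5798, 0.0324, 0.157]
tcp_rot: [-2.965, -0.355, -0.76]
wrist_force: [-6.2, 3.7, 6.8]
width: 0.403
grip_force: 88.8
```

```bash
python3 - <<'E'
from h import *
p,R,s=now(); print((p-PIV)@tool(-.5),s['wrist_force'],s['width'],s['grip_force'],s['torque'])
E
```

```text
[-0.00069749  0.00024987 -0.09381413] [-6.19872084  3.65294986  6.82816807] 0.40305485078063874 88.78691554069519 [0.48881114 0.6254422  0.33411577]
```

Width is 34 mm, so the barrel is gripped. Lifting now.

Call:
step_arm(
  series=[
    {"x": 0, "y": 0, "z": -0.009, "ax": 0, "ay": 0, "az": 0, "grip": 1},
    {"x": 0, "y": 0, "z": -0.018, "ax": 0, "ay": 0, "az": 0, "grip": 1},
    {"x": 0, "y": 0, "z": -0.027, "ax": 0, "ay": 0, "az": 0, "grip": 1},
    {"x": 0, "y": 0, "z": -0.036, "ax": 0, "ay": 0, "az": 0, "grip": 1},
    {"x": 0, "y": 0, "z": -0.036, "ax": 0, "ay": 0, "az": 0, "grip": 1},
    {"x": 0, "y": 0, "z": -0.036, "ax": 0, "ay": 0, "az": 0, "grip": 1},
  ],
  force=90,
)

```text
time: 4.65
tool_pos: [0.5715, 0.0303, 0.1719]
tcp_rot: [-2.965, -0.354, -0.761]
wrist_force: [2.4, 5.8, -3.2]
width: 0.401
grip_force: 89.9
```

```bash
python3 - <<'E'
from h import *
p,R,s=now(); print((p-PIV)@tool(-.5),s['wrist_force'],s['width'],s['grip_force'],s['torque'],s['q'])
P=PIV+RP@[-.001,0,0]
r=np.linalg.norm((p-P)@tool(-.5)*[1,0,1]);print('r',r)
off=(p-P)@tool(-.5)  # keep lateral offset const
p0,R0=p,tool(-.5)
R0=R
for a in range(2,26,2):  # degrees of lever for call 1
    l=-.5+np.radians(a*1.0); print(a,rel(p,R,P+tool(l)@off,tool(l)@tool(-.5).T@R))
c=cam('wrist');cv2.imwrite('pics/w4.png',c['img'][:,:,::-1])
E
```

```text
[-0.00102999  0.00028693 -0.11092755] [ 2.38678208  5.77497173 -3.15098707] 0.4006018474090025 89.87732291221619 [ 0.65482185 -0.28140839  0.39774186] [-0.0842374  -0.16410393  2.25038178  0.27827777  0.59329622  1.0543762 ]
r 0.11044822873246106
2 [ 0.0077 -0.      0.0001 -0.0002 -0.0667 -0.    ]
4 [ 1.540e-02 -1.000e-04  6.000e-04 -5.000e-04 -1.333e-01 -0.000e+00]
6 [ 2.31e-02 -1.00e-04  1.20e-03 -7.00e-04 -2.00e-01 -0.00e+00]
8 [ 3.070e-02 -1.000e-04  2.200e-03 -9.000e-04 -2.667e-01 -1.000e-04]
10 [ 3.840e-02 -1.000e-04  3.400e-03 -1.100e-03 -3.333e-01 -1.000e-04]
12 [ 4.59e-02 -2.00e-04  4.90e-03 -1.40e-03 -4.00e-01 -1.00e-04]
14 [ 5.340e-02 -2.000e-04  6.600e-03 -1.600e-03 -4.667e-01 -1.000e-04]
16 [ 6.090e-02 -2.000e-04  8.600e-03 -1.800e-03 -5.333e-01 -1.000e-04]
18 [ 6.82e-02 -2.00e-04  1.09e-02 -2.00e-03 -6.00e-01 -1.00e-04]
20 [ 7.550e-02 -3.000e-04  1.340e-02 -2.300e-03 -6.667e-01 -1.000e-04]
22 [ 8.270e-02 -3.000e-04  1.620e-02 -2.500e-03 -7.333e-01 -2.000e-04]
24 [ 8.98e-02 -3.00e-04  1.92e-02 -2.70e-03 -8.00e-01 -2.00e-04]
```

View pics/w4.png

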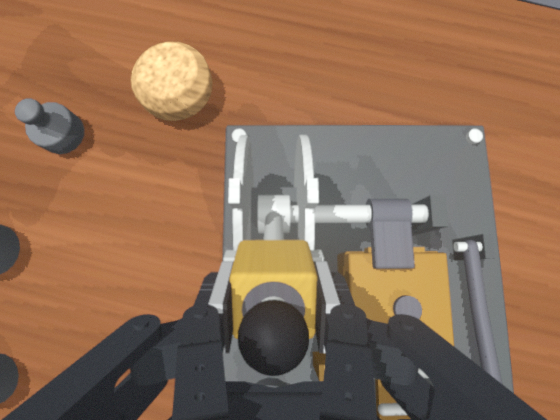

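The view shows the barrel moved up towards the knob while held between both pads, about 17 mm of lift. I'm now swinging the lever through the gate in an arc about the pivot.

Call:
step_arm(
  series=[
    {"x": 0.0077, "y": 0, "z": -0.001, "ax": 0, "ay": -0.0667, "az": 0, "grip": 1},
    {"x": 0.0154, "y": 0, "z": -0.002, "ax": 0, "ay": -0.1333, "az": 0, "grip": 1},
    {"x": 0.0231, "y": 0, "z": -0.001, "ax": 0, "ay": -0.2, "az": 0, "grip": 1},
    {"x": 0.0307, "y": 0, "z": 0, "ax": 0, "ay": -0.2667, "az": 0, "grip": 1},
    {"x": 0.0384, "y": 0, "z": 0.0012, "ax": 0, "ay": -0.3333, "az": 0, "grip": 1},
    {"x": 0.0459, "y": 0, "z": 0.0027, "ax": -0.001, "ay": -0.4, "az": 0, "grip": 1},
    {"x": 0.0534, "y": 0, "z": 0.0045, "ax": -0.001, "ay": -0.4667, "az": 0, "grip": 1},
    {"x": 0.0609, "y": 0, "z": 0.0065, "ax": -0.002, "ay": -0.5333, "az": 0, "grip": 1},
  ],
  force=90,
)

```text
time: 5.5
tool_pos: [0.5989, 0.0371, 0.1828]
tcp_rot: [-3.074, -0.366, -0.341]
wrist_force: [1.6, 4.4, -5.5]
width: 0.401
grip_force: 90.2
```

```bash
python3 - <<'E'
from h import *
p,R,s=now(); print(s['wrist_force'],s['width'],s['grip_force'],s['torque'],s['q'])
P=PIV+RP@[-.001,0,0]
zt=-R[:,2]@RP; print('tool lean deg',np.degrees(np.arctan2(zt[0],zt[2])),'pos',(p-P)@RP)
v=(p-P)@RP; print('pos lean',np.degrees(np.arctan2(v[0],v[2])),'r',np.hypot(v[0],v[2]))
E
```

```text
[ 1.5939811   4.35746272 -5.5166688 ] 0.4006799614361962 90.22057771682739 [ 0.49729313 -0.32293158  0.19445638] [-0.01137023  0.02452062  1.98464107  0.0686742   0.91932148  1.28643456]
tool lean deg -12.661814871725515 pos [-0.02491192 -0.0002611   0.107805  ]
pos lean -13.011690929429545 r 0.11064593223891353
```

Call:
step_arm(
  series=[
    {"x": 0.0096, "y": 0, "z": -0.001, "ax": 0, "ay": -0.0833, "az": 0, "grip": 1},
    {"x": 0.0193, "y": 0, "z": -0.001, "ax": 0, "ay": -0.1667, "az": 0, "grip": 1},
    {"x": 0.0289, "y": 0, "z": 0.0009, "ax": 0, "ay": -0.25, "az": 0, "grip": 1},
    {"x": 0.0384, "y": 0, "z": 0.0024, "ax": -0.001, "ay": -0.3333, "az": 0, "grip": 1},
    {"x": 0.0478, "y": 0, "z": 0.0042, "ax": -0.001, "ay": -0.4167, "az": 0, "grip": 1},
    {"x": 0.0572, "y": 0, "z": 0.0065, "ax": -0.001, "ay": -0.5, "az": 0, "grip": 1},
    {"x": 0.0665, "y": 0, "z": 0.0092, "ax": -0.002, "ay": -0.5833, "az": 0, "grip": 1},
    {"x": 0.0756, "y": 0, "z": 0.0123, "ax": -0.002, "ay": -0.6667, "az": 0, "grip": 1},
    {"x": 0.0846, "y": 0, "z": 0.0158, "ax": -0.002, "ay": -0.75, "az": 0, "grip": 1},
    {"x": 0.0934, "y": 0, "z": 0.0197, "ax": -0.002, "ay": -0.8333, "az": 0, "grip": 1},
  ],
  force=90,
)

```text
time: 6.5
tool_pos: [0.6452, 0.0484, 0.1823]
tcp_rot: [3.076, 0.367, -0.334]
wrist_force: [-0.5, 3.7, -7.2]
width: 0.402
grip_force: 90.1
```

```bash
cat > st.py <<'E'
from h import *
p,R,s=now(); print(np.round(s['wrist_force'],1),s['width'],s['grip_force'],np.round(s['q'],2))
P=PIV+RP@[-.001,0,0]
zt=-R[:,2]@RP; print('tool lean deg',np.degrees(np.arctan2(zt[0],zt[2])))
v=(p-P)@RP; print('pos lean',np.degrees(np.arctan2(v[0],v[2])),'r',np.hypot(v[0],v[2]))
E
python3 st.py
```

```text
[-0.5  3.7 -7.2] 0.40246770865178577 90.07515549659729 [ 0.06  0.39  1.55 -0.04  1.42  1.4 ]
tool lean deg 12.386393630748024
pos lean 11.995897088655644 r 0.10973432336289829
```

Call:
step_arm(
  series=[
    {"x": 0.0096, "y": 0, "z": 0.0002, "ax": 0, "ay": -0.0833, "az": 0, "grip": 1},
    {"x": 0.0193, "y": 0, "z": 0.0008, "ax": 0, "ay": -0.1667, "az": 0, "grip": 1},
    {"x": 0.0289, "y": 0, "z": 0.0019, "ax": 0, "ay": -0.25, "az": 0, "grip": 1},
    {"x": 0.0384, "y": 0, "z": 0.0034, "ax": -0.001, "ay": -0.3333, "az": 0, "grip": 1},
    {"x": 0.0478, "y": 0, "z": 0.0052, "ax": -0.001, "ay": -0.4167, "az": 0, "grip": 1},
    {"x": 0.0572, "y": 0, "z": 0.0075, "ax": -0.001, "ay": -0.5, "az": 0, "grip": 1},
    {"x": 0.064, "y": 0, "z": 0.0095, "ax": -0.001, "ay": -0.56, "az": 0, "grip": 1},
    {"x": 0.064, "y": 0, "z": 0.0095, "ax": -0.001, "ay": -0.56, "az": 0, "grip": 1},
  ],
  force=90,
)

```text
time: 7.3
tool_pos: [0.6703, 0.0547, 0.171]
tcp_rot: [2.957, 0.352, -0.791]
wrist_force: [-15.7, 0.4, 2.6]
width: 0.405
grip_force: 90.5
```

```bash
python3 st.py
```

```text
[-15.7   0.4   2.6] 0.40450063357129945 90.49396276473999 [ 0.08  0.65  1.26 -0.08  1.75  1.42]
tool lean deg 29.938753433022814
pos lean 26.839388722976935 r 0.10760665290936271
```

Force of 15.7 N indicates the stop. I'm nudging a little further to confirm.

Call:
step_arm(
  series=[
    {"x": 0.004, "y": 0, "z": 0, "ax": 0, "ay": 0, "az": 0, "grip": 1},
    {"x": 0.008, "y": 0, "z": 0, "ax": 0, "ay": 0, "az": 0, "grip": 1},
    {"x": 0.008, "y": 0, "z": 0, "ax": 0, "ay": 0, "az": 0, "grip": 1},
  ],
  force=90,
)

```text
time: 7.6
tool_pos: [0.6709, 0.0548, 0.1716]
tcp_rot: [2.955, 0.351, -0.797]
wrist_force: [-23.9, -0.7, 5.2]
width: 0.402
grip_force: 90.4
```

```bash
python3 st.py
```

```text
[-23.9  -0.7   5.2] 0.4020713524328969 90.37307739257812 [ 0.08  0.65  1.25 -0.08  1.76  1.42]
tool lean deg 30.19594791748133
pos lean 27.00281634794444 r 0.10841550277167628
```

It's on the stop: 0.6 mm of movement for +8 N. I'm releasing and retreating along the rod.

Call:
step_arm(
  series=[
    {"x": 0, "y": 0, "z": 0, "ax": 0, "ay": 0, "az": 0, "grip": -1},
    {"x": 0, "y": 0, "z": 0, "ax": 0, "ay": 0, "az": 0, "grip": -1},
    {"x": 0, "y": 0, "z": 0, "ax": 0, "ay": 0, "az": 0, "grip": -1},
    {"x": 0, "y": 0, "z": 0, "ax": 0, "ay": 0, "az": 0, "grip": -1},
    {"x": 0, "y": 0, "z": 0, "ax": 0, "ay": 0, "az": 0, "grip": -1},
    {"x": 0, "y": 0, "z": 0, "ax": 0, "ay": 0, "az": 0, "grip": -1},
    {"x": 0, "y": 0, "z": -0.06, "ax": 0, "ay": 0, "az": 0, "grip": -1},
    {"x": 0, "y": 0, "z": -0.14, "ax": 0, "ay": 0, "az": 0, "grip": -1},
    {"x": 0, "y": 0, "z": -0.22, "ax": 0, "ay": 0, "az": 0, "grip": -1},
    {"x": 0, "y": 0, "z": -0.22, "ax": 0, "ay": 0, "az": 0, "grip": -1},
  ],
  force=90,
)

```text
time: 8.6
tool_pos: [0.7337, 0.0685, 0.2739]
tcp_rot: [2.966, 0.352, -0.749]
wrist_force: [0.3, 0.1, 0.5]
width: 0.999
grip_force: 0.0
```

```bash
python3 st.py; python3 - <<'E'
from h import *
c=cam('wrist');cv2.imwrite('pics/w5.png',c['img'][:,:,::-1])
for th in (.9,.95,1.0): print(th,[proj(c,PIV+RP@[-.001,0,0]+RP@[r*np.sin(th-.5),0,r*np.cos(th-.5)]) for r in(.096,.15)])
E
```

```text
[0.3 0.1 0.5] 0.9987502910456242 0.0 [ 0.09  0.72  0.95 -0.08  1.96  1.42]
tool lean deg 28.377934707892408
pos lean 29.71168564979927 r 0.2289515150889763
0.9 [array([271.37239132, 213.70970055]), array([271.06293617, 244.83101674])]
0.95 [array([271.32861965, 208.58265753]), array([270.97601147, 235.51097055])]
1.0 [array([271.2856651 , 203.29496458]), array([270.89022044, 225.74649345])]
```

View pics/w5.png

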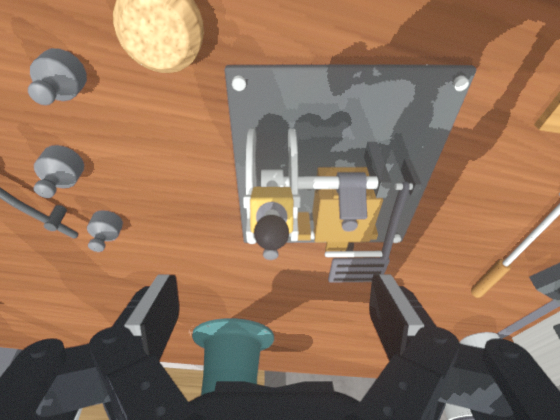

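The knob is at (271,232), consistent with θ≈1.0 given the same ~5 px bias as before. The barrel is back down at (271,208), and the rod between the two looks as long as before. Next, the pad.

```bash
python3 - <<'E'
from h import *
import pickle
d=pickle.load(open('c0.pkl','rb')); T,S=d['top'],d['scene'];O=np.array([.5953,-.0515,0])
def pad(c,x0,y0,x1,y1,f):
    pass
for c,uv in((T,(326,245)),(S,(256.7,189.7))):
    q=plane(c,*uv,.081); print(q,RP.T@(q-O))
# corners from the crops (crop px /3 + origin)
for c,o,cs in((T,(230,133),[(240,320),(325,294),(341,358),(250,377)]),(S,(196,168),[(549-402,27),(635-402,48),(616-402,105),(532-402,82)])):
    for u,v in cs:
        q=plane(c,(u+.5)/3-.5+o[0],(v+.5)/3-.5+o[1],.081); print(np.round(RP.T@(q-O),3))
X=np.array([.4707,-.1275,.081])
p,R,s=now(); R1=tool(0)
A=p+[-.06,-.05,.03]; print(rel(p,R,A,R1)); B=np.array([.4707,-.1275,.16]); print(rel(A,R1,B,R1))
E
```

```text
[ 0.4727629 -0.1286479  0.081    ] [-0.13740234 -0.04569177  0.081     ]
[ 0.47549397 -0.11995938  0.081     ] [-0.1326776 -0.0379055  0.081    ]
[-0.113 -0.006  0.081]
[-0.107 -0.086  0.081]
[-0.166 -0.087  0.081]
[-0.164 -0.004  0.081]
[-0.16  -0.085  0.081]
[-0.168 -0.005  0.081]
[-0.105  0.003  0.081]
[-0.099 -0.074  0.081]
[-0.1517  0.0692  0.0146  0.0056  0.9529 -0.0082]
[-0.4614  0.1868  0.2821  0.      0.      0.    ]
```

Call:
step_arm(
  series=[
    {"x": -0.03, "y": 0.014, "z": -0.03, "ax": 0.001, "ay": 0.25, "az": 0, "grip": -1},
    {"x": -0.08, "y": 0.035, "z": -0.01, "ax": 0.003, "ay": 0.5, "az": -0.004, "grip": 1},
    {"x": -0.12, "y": 0.055, "z": 0, "ax": 0.004, "ay": 0.75, "az": -0.006, "grip": 1},
    {"x": -0.1517, "y": 0.0692, "z": 0.0146, "ax": 0.0056, "ay": 0.9529, "az": -0.0082, "grip": 1},
    {"x": -0.1517, "y": 0.0692, "z": 0.0146, "ax": 0.0056, "ay": 0.9529, "az": -0.0082, "grip": 1},
    {"x": -0.1517, "y": 0.0692, "z": 0.0146, "ax": 0.0056, "ay": 0.9529, "az": -0.0082, "grip": 1},
  ],
  force=40,
)

```text
time: 9.25
tool_pos: [0.6681, 0.0173, 0.2969]
tcp_rot: [-3.118, -0.375, 0.015]
wrist_force: [0.8, 1.4, 0.6]
width: 0.141
grip_force: 0.0
```

Call:
step_arm(
  series=[
    {"x": -0.09, "y": 0.036, "z": 0, "ax": 0, "ay": 0, "az": 0, "grip": 1},
    {"x": -0.18, "y": 0.072, "z": 0, "ax": 0, "ay": 0, "az": 0, "grip": 1},
    {"x": -0.27, "y": 0.108, "z": 0, "ax": 0, "ay": 0, "az": 0, "grip": 1},
    {"x": -0.36, "y": 0.144, "z": 0.02, "ax": 0, "ay": 0, "az": 0, "grip": 1},
    {"x": -0.44, "y": 0.18, "z": 0.08, "ax": 0, "ay": 0, "az": 0, "grip": 1},
    {"x": -0.455, "y": 0.1864, "z": 0.18, "ax": 0, "ay": 0, "az": 0, "grip": 1},
    {"x": -0.455, "y": 0.1864, "z": 0.25, "ax": 0, "ay": 0, "az": 0, "grip": 1},
    {"x": -0.455, "y": 0.1864, "z": 0.2821, "ax": 0, "ay": 0, "az": 0, "grip": 1},
    {"x": -0.455, "y": 0.1864, "z": 0.2821, "ax": 0, "ay": 0, "az": 0, "grip": 1},
    {"x": -0.455, "y": 0.1864, "z": 0.2821, "ax": 0, "ay": 0, "az": 0, "grip": 1},
  ],
  force=40,
)

```text
time: 10.25
tool_pos: [0.4719, -0.127, 0.1586]
tcp_rot: [-3.118, -0.378, 0.013]
wrist_force: [-0.2, 0.5, 0.4]
width: -0.005
grip_force: 0.0
```

```bash
python3 - <<'E'
from h import *
p,R,s=now(); print(p,s['width'],np.round(s['q'],2),s['wrist_force'],rel(p,R,np.array([.4737,-.1266,.09]),tool(0)))
O=np.array([.5953,-.0515,0]); S=cam('scene'); 
im=cv2.resize(S['img'][130:330,160:360,::-1],None,fx=2.9,fy=2.9,interpolation=cv2.INTER_CUBIC); cv2.imwrite('pics/s6.png',im)
E
```

```text
[ 0.47190483 -0.12699129  0.1585874 ] -0.004792939011924805 [-0.31 -0.03  2.07 -0.    1.11  1.02] [-0.20745807  0.5019441   0.36220186] [ 0.0048  0.0003  0.1371 -0.0029  0.0155  0.0007]
```

View pics/s6.png

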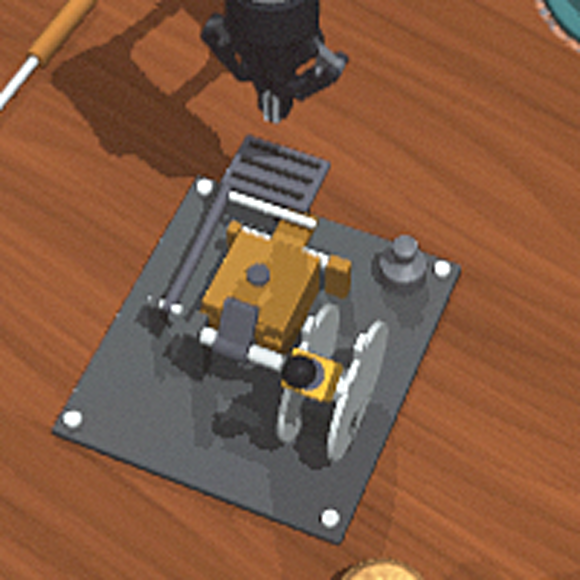

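The lever leans to its open side with the collar down, and the closed fingers hang over the pad. I'm now pressing down.

Call:
step_arm(
  series=[
    {"x": 0.004, "y": 0, "z": 0.07, "ax": 0, "ay": 0, "az": 0, "grip": 1},
    {"x": 0.004, "y": 0, "z": 0.13, "ax": 0, "ay": 0, "az": 0, "grip": 1},
    {"x": 0.004, "y": 0, "z": 0.155, "ax": 0, "ay": 0, "az": 0, "grip": 1},
    {"x": 0.004, "y": 0, "z": 0.165, "ax": 0, "ay": 0, "az": 0, "grip": 1},
    {"x": 0.004, "y": 0, "z": 0.175, "ax": 0, "ay": 0, "az": 0, "grip": 1},
    {"x": 0.004, "y": 0, "z": 0.185, "ax": 0, "ay": 0, "az": 0, "grip": 1},
    {"x": 0.004, "y": 0, "z": 0.195, "ax": 0, "ay": 0, "az": 0, "grip": 1},
    {"x": 0.004, "y": 0, "z": 0.205, "ax": 0, "ay": 0, "az": 0, "grip": 1},
    {"x": 0.004, "y": 0, "z": 0.215, "ax": 0, "ay": 0, "az": 0, "grip": 1},
    {"x": 0.004, "y": 0, "z": 0.215, "ax": 0, "ay": 0, "az": 0, "grip": 1},
  ],
  force=40,
)

```text
time: 11.3
tool_pos: [0.4723, -0.1271, 0.053]
tcp_rot: [3.118, 0.377, -0.011]
wrist_force: [-5.5, 0.6, 7.3]
width: -0.002
grip_force: 4.3
```

Call:
step_arm(
  series=[
    {"x": 0, "y": 0, "z": 0.006, "ax": 0, "ay": 0, "az": 0, "grip": 1},
    {"x": 0, "y": 0, "z": 0.012, "ax": 0, "ay": 0, "az": 0, "grip": 1},
    {"x": 0, "y": 0, "z": 0.018, "ax": 0, "ay": 0, "az": 0, "grip": 1},
    {"x": 0, "y": 0, "z": 0.018, "ax": 0, "ay": 0, "az": 0, "grip": 1},
  ],
  force=40,
)

```text
time: 11.7
tool_pos: [0.4726, -0.1272, 0.0503]
tcp_rot: [3.119, 0.378, -0.014]
wrist_force: [-26.3, 6.2, 56.6]
width: -0.004
grip_force: 30.1
```

Hard stop at z = 0.050 with the force rising to 57 N. I'm letting the pedal back up and looking.

Call:
step_arm(
  series=[
    {"x": 0, "y": 0, "z": -0.01, "ax": 0, "ay": 0, "az": 0, "grip": 1},
    {"x": 0, "y": 0, "z": -0.025, "ax": 0, "ay": 0, "az": 0, "grip": 1},
    {"x": 0, "y": 0, "z": -0.045, "ax": 0, "ay": 0, "az": 0, "grip": 1},
    {"x": 0, "y": 0, "z": -0.08, "ax": 0, "ay": 0, "az": 0, "grip": 1},
    {"x": 0, "y": 0, "z": -0.15, "ax": 0, "ay": 0, "az": 0, "grip": 1},
    {"x": -0.06, "y": 0, "z": -0.24, "ax": 0, "ay": 0, "az": 0, "grip": 1},
    {"x": -0.1, "y": 0, "z": -0.3, "ax": 0, "ay": 0, "az": 0, "grip": 1},
    {"x": -0.1, "y": 0, "z": -0.3, "ax": 0, "ay": 0, "az": 0, "grip": 1},
    {"x": -0.1, "y": 0, "z": -0.3, "ax": 0, "ay": 0, "az": 0, "grip": 1},
  ],
  force=40,
)

```text
time: 12.6
tool_pos: [0.4256, -0.1389, 0.1942]
tcp_rot: [3.117, 0.376, -0.005]
wrist_force: [-0.4, 0.1, 0.9]
width: 0.003
grip_force: 0.0
```

```bash
python3 - <<'E'
from h import *
s=now()[2]; print(s['tool_pos'],s['wrist_force'])
S=cam('scene')
cv2.imwrite('pics/s7.png',cv2.resize(S['img'][130:330,130:390,::-1],None,fx=2.9,fy=2.9,interpolation=cv2.INTER_CUBIC))
E
```

```text
[ 0.42562626 -0.13893712  0.19419084] [-0.41761219  0.09013332  0.88285505]
```

View pics/s7.png

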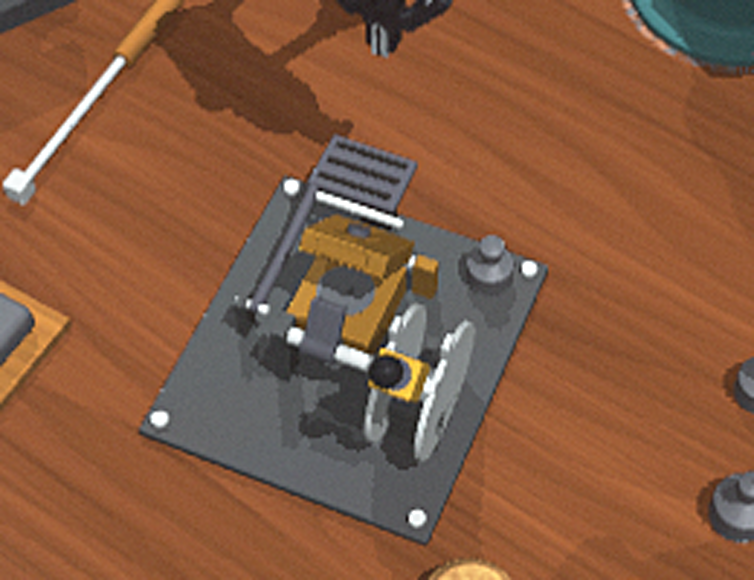

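The lid has swung open (free edge at about (365,265)) and the pedal is up. The lever is still open with its knob at (386,370), and the bystanders haven't moved. One check of the knob angle before handing in.

```bash
python3 - <<'E'
from h import *
S=cam('scene');T=cam('top')
for th in(.9,.95,1.0):
    X=rodpt(.15,th-.5); print(th,proj(S,X),proj(T,X))
hsv=T['img'][170:215,250:285].max(2); m=(hsv<60).astype(np.uint8)
n,l,st,ce=cv2.connectedComponentsWithStats(m); print([(st[i,4],ce[i]+[250,170]) for i in range(1,n) if st[i,4]>20])
E
```

```text
0.9 [264.23793771 253.3686616 ] [256.13785775 158.7015623 ]
0.95 [262.99997495 256.64931193] [255.58017345 156.17977593]
1.0 [261.79092745 259.95172617] [255.04677287 153.76178388]
[]
```

```bash
python3 - <<'E'
from h import *
import pickle
d=pickle.load(open('c0.pkl','rb')); S=cam('scene');T=cam('top')
def kb(c,u,v,r=9,th=45):
    im=c['img'][v-r:v+r+1,u-r:u+r+1].max(2); m=(im<th).astype(np.uint8)
    n,l,st,ce=cv2.connectedComponentsWithStats(m); return [(int(st[i,4]),np.round(ce[i]+[u-r,v-r],1)) for i in range(1,n) if st[i,4]>12]
for th in(45,55,65):
    print(th,'locked',kb(d['top'],268,211,9,th),kb(d['scene'],287,208,9,th));print('  now',kb(T,255,155,9,th),kb(S,263,258,9,th))
print(proj(T,rodpt(.15,-.5)),proj(S,rodpt(.15,-.5)))
E
```

```text
45 locked [] []
  now [] [(19, array([258.9, 257.9])), (21, array([265.8, 257.8]))]
55 locked [] [(62, array([286.4, 208.9]))]
  now [] [(86, array([262.5, 258. ]))]
65 locked [(51, array([268.6, 211.7]))] [(85, array([286.4, 208.6]))]
  now [(45, array([256.1, 156.4]))] [(141, array([260.7, 258.5]))]
[267.98583139 211.3058548 ] [286.49851592 209.10831849]
```

The travel measured in both views suggests about 0.965 rad rather than 1.0, so the lever may have been dragged back slightly on release. I'll nudge the knob to the stop with closed fingers.

```bash
python3 - <<'E'
from h import *
p,R,s=now(); A=p+[0,0,.10]; B=PIV+RP@[.01,0,.225]; C=PIV+RP@[.02,0,.122]; D=PIV+RP@[.05,0,.122]
R1=tool(0); print(p,rel(p,R,A,R1),B,rel(p,R,B,R1),rel(B,R1,C,R1),rel(B,R1,D,R1))
E
```

```text
[ 0.42377386 -0.13788831  0.19069844] [-0.002  -0.0006 -0.2    -0.0057  0.019   0.0004] [0.63371134 0.04588533 0.3       ] [ 4.933e-01 -2.573e-01 -2.228e-01 -5.700e-03  1.900e-02  4.000e-04] [ 0.02  -0.     0.206  0.     0.     0.   ] [ 0.08  -0.     0.206  0.     0.     0.   ]
```

Call:
step_arm(
  series=[
    {"x": 0, "y": 0, "z": -0.1, "ax": 0, "ay": 0, "az": 0, "grip": 1},
    {"x": 0, "y": 0, "z": -0.2, "ax": -0.005, "ay": 0.019, "az": 0, "grip": 1},
    {"x": 0.1, "y": -0.05, "z": -0.223, "ax": -0.005, "ay": 0.019, "az": 0, "grip": 1},
    {"x": 0.18, "y": -0.1, "z": -0.223, "ax": -0.005, "ay": 0.019, "az": 0, "grip": 1},
    {"x": 0.26, "y": -0.15, "z": -0.223, "ax": -0.005, "ay": 0.019, "az": 0, "grip": 1},
    {"x": 0.34, "y": -0.2, "z": -0.223, "ax": -0.005, "ay": 0.019, "az": 0, "grip": 1},
    {"x": 0.42, "y": -0.24, "z": -0.223, "ax": -0.005, "ay": 0.019, "az": 0, "grip": 1},
    {"x": 0.493, "y": -0.257, "z": -0.223, "ax": -0.005, "ay": 0.019, "az": 0, "grip": 1},
    {"x": 0.493, "y": -0.257, "z": -0.223, "ax": -0.005, "ay": 0.019, "az": 0, "grip": 1},
    {"x": 0.493, "y": -0.257, "z": -0.223, "ax": -0.005, "ay": 0.019, "az": 0, "grip": 1},
  ],
  force=40,
)

```text
time: 13.85
tool_pos: [0.6338, 0.046, 0.2996]
tcp_rot: [3.118, 0.379, -0.003]
wrist_force: [0.6, -0.4, 0.1]
width: -0.001
grip_force: 0.0
```

Call:
step_arm(
  series=[
    {"x": 0.01, "y": 0, "z": 0.08, "ax": 0, "ay": 0, "az": 0, "grip": 1},
    {"x": 0.015, "y": 0, "z": 0.16, "ax": 0, "ay": 0, "az": 0, "grip": 1},
    {"x": 0.02, "y": 0, "z": 0.206, "ax": 0, "ay": 0, "az": 0, "grip": 1},
    {"x": 0.03, "y": 0, "z": 0.206, "ax": 0, "ay": 0, "az": 0, "grip": 1},
    {"x": 0.045, "y": 0, "z": 0.206, "ax": 0, "ay": 0, "az": 0, "grip": 1},
    {"x": 0.06, "y": 0, "z": 0.206, "ax": 0, "ay": 0, "az": 0, "grip": 1},
    {"x": 0.068, "y": 0, "z": 0.206, "ax": 0, "ay": 0, "az": 0, "grip": 1},
    {"x": 0.068, "y": 0, "z": 0.206, "ax": 0, "ay": 0, "az": 0, "grip": 1},
  ],
  force=40,
)

```text
time: 14.65
tool_pos: [0.6652, 0.0521, 0.2018]
tcp_rot: [3.116, 0.377, -0.005]
wrist_force: [-12.4, -3.9, 6.8]
width: -0.0
grip_force: 6.4
```

```bash
python3 - <<'E'
from h import *
p,R,s=now(); print((p-PIV)@RP,s['wrist_force'])
E
```

```text
[ 0.04201541 -0.0014741   0.12679673] [-12.44646714  -3.92213039   6.84415716]
```

Call:
step_arm(
  series=[
    {"x": 0.006, "y": 0, "z": 0, "ax": 0, "ay": 0, "az": 0, "grip": 1},
    {"x": 0.01, "y": 0, "z": 0, "ax": 0, "ay": 0, "az": 0, "grip": 1},
    {"x": 0.01, "y": 0, "z": 0, "ax": 0, "ay": 0, "az": 0, "grip": 1},
  ],
  force=40,
)

```text
time: 14.95
tool_pos: [0.6656, 0.0522, 0.2017]
tcp_rot: [3.115, 0.377, -0.02]
wrist_force: [-24.9, -6.3, 13.4]
width: 0.001
grip_force: 12.8
```

```bash
python3 - <<'E'
from h import *
p,R,s=now(); print((p-PIV)@RP,s['wrist_force'])
E
```

```text
[ 0.04244588 -0.00147325  0.1266785 ] [-24.90134085  -6.32008332  13.44103556]
```

Hard stop again: 0.4 mm of movement for +12 N. The lever is fully open, so I'm retreating clear.

Call:
step_arm(
  series=[
    {"x": -0.03, "y": 0, "z": 0, "ax": 0, "ay": 0, "az": 0, "grip": 1},
    {"x": -0.05, "y": 0, "z": -0.03, "ax": 0, "ay": 0, "az": 0, "grip": 1},
    {"x": -0.06, "y": 0, "z": -0.12, "ax": 0, "ay": 0, "az": 0, "grip": 1},
    {"x": -0.08, "y": 0, "z": -0.21, "ax": 0, "ay": 0, "az": 0, "grip": 1},
    {"x": -0.16, "y": 0, "z": -0.25, "ax": 0, "ay": 0, "az": 0, "grip": 1},
    {"x": -0.22, "y": 0, "z": -0.25, "ax": 0, "ay": 0, "az": 0, "grip": 1},
    {"x": -0.22, "y": 0, "z": -0.25, "ax": 0, "ay": 0, "az": 0, "grip": 1},
    {"x": -0.22, "y": 0, "z": -0.25, "ax": 0, "ay": 0, "az": 0, "grip": 1},
  ],
  force=40,
)

```text
time: 15.75
tool_pos: [0.5657, 0.0283, 0.3268]
tcp_rot: [3.117, 0.376, 0.012]
wrist_force: [-0.5, 0.5, -0.4]
width: -0.001
grip_force: 0.0
```

```bash
python3 - <<'E'
from h import *
p,R,s=now(); print(p,s['wrist_force']); S=cam('scene')
im=S['img'][249:268,254:273].max(2); n,l,st,ce=cv2.connectedComponentsWithStats((im<55).astype(np.uint8)); print([(st[i,4],ce[i]+[254,249]) for i in range(1,n) if st[i,4]>12])
print(bot.finish_job())
E
```

```text
[0.56567845 0.02833966 0.32681607] [-0.51233573  0.45901164 -0.36647995]
[(np.int32(87), array([262.6091954 , 258.10344828]))]
the job is handed in; nothing more can be done
None
```

I opened the mould and handed the job in at about 16 s: the lever is on its open stop with the collar down, the pedal was pressed to its stop and came back up, the lid is open, and I saw nothing else moved (the verdict was not shown).

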